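Weigh a pulley on the spring balance

ROBOT

A 7-joint arm with a two-finger parallel gripper is mounted at the origin on a cart in front of the work surface, level with it; the furniture and walls round the work are solid. World frame = base frame: x ahead of the robot, y to its left, z up, the work surface at z = 0. Lengths are in m, angles in rad, forces in N, time in s.
With the tool pointing down it reaches from about 0.4 to 0.85 m from the base axis. Payload 10.4 kg.
Tool frame: the origin (TCP) lies on the front face of the gripper's body, between the roots of the fingers; the fingertips stand 70 mm ahead of it and the grasp point (between the pads) lies 51 mm ahead of it; y points along the fingers, x is the direction in which the jaws open and shut, and the axes are right-handed (so a half turn about y gives the same grasp; the last joint's range is limited). The gripper opens to 87 mm and grips with 3 to 60 N. Pads are 19 mm wide; open, the fingers measure 117 mm over their backs; the gripper's body (75 mm by 190 mm) begins 51 mm behind the grasp point.
Start: joints at [-1.207, 0.332, -0.065, 1.46, 0.022, 1.35, -0.088], TCP at [0.236, 0.579, 0.292] pointing down, gripper open.
Joint ranges: [-2.6, 2.6], [-0.5, 2.12], [-1.47, 1.34], [0.16, 2.42], [-1.27, 4.41], [0.06, 2.06], [-2.6, 2.6]. Speed limits (rad/s): [2.22, 2.22, 2.79, 2.79, 3.14, 3.14, 3.14].

INTERFACE

Orientations are given as a unit quaternion [w, x, y, z].
In Python, from station import ctrl, imaging, job gives the robot as it stands.
- The arm moves only by the shell command python3 -m handwheel 'ROWS' [OPENING] [FORCE]. ROWS is JSON, one flat list of numbers, 4 for each row, row after row: the shift along the tool's x, y, z scaled (see below), then the turn about the tool's y scaled (see below). A call has 1 to 12 rows; each row shifts and turns the pose as measured when the row begins, along the tool's axes as they then stand; what a row does not reach is not made up. The controller multiplies each number of a shift by 0.5 m and each number of a turn by 90 degrees. A row lasts 1/12 s, in which the tool goes at most 41.7 mm and 7.16 degrees, less where a joint would pass 70% of its speed; a pose out of reach is approached as far as the arm can. A call with a number of a shift or a turn outside -1 to 1 is refused whole. A call with a gripper value outside its range is refused whole. OPENING is the opening, from 0 (shut) to 1 (fully open), set as the call begins (- or left out, the last holds). The fingers move at their own pace and stop on an object; FORCE is the grip in N (left out, the last holds). Time passes only in rows, so rows that do not move let the fingers close. It gives the time, the measured TCP pose, the force and the opening at its end, in the units of the state.
- ctrl.get_obs(): the state, without advancing time (a new reading comes with each control period).
- imaging.camera(name): name is "side" or "top"; returns a dict with "image" (384x512x3 uint8, red, green, blue), "z_map" (384x512 float32, m along the optical axis (not along the pixel's ray), 0 where there is no reading), "mtx" (3x3 intrinsics, pixels), "position" and "orientation" of the camera in the world. Camera axes: x right, y up, looking along -z (the intrinsics and any distortion apply to the point x, -y, -z); pixel columns grow to the right and rows downward; lengths in m; the calibration is good to about 2 mm. A picture is of the moment at which its call begins.
- job.finish_job(): hands the job in, once; it reports no verdict.
The state is a dict: "t": time; "joint_positions": joint angles; "qd": joint speeds; "joint_torque": joint torques, N m; "eef_pos": TCP position; "tool_rot": TCP orientation; "wrist_force": force on the tool from outside, world axes, zero at the start; "ft_torque": the same for the moment, N m; "finger_gap": finger opening in m.
Only numpy, scipy, OpenCV 4.12 (cv2) and the standard library are available. Lean on these libraries where they do the work, as an engineer would, in place of code of your own. Each camera call takes 0.05 s, during which the arm holds its last target. There are 200 camera calls.

TASK

Weigh the spoked pulley: lift it by its rim out of its stand, bring its rim over the upturned tip of the spring balance's J-hook, and lower it until the balance carries the whole weight, feeling in your hand that nothing is left to carry; only then let go. Work slowly and gently, for a shock spoils the balance: the hook must never be jerked, hit or driven down to the end of its travel, and must neither drop nor spring up when you release. The pulley must end hanging still and free on the hook, and the other things on the bench stay where they are.

Things in the scene. Friction and masses are not known exactly. Their poses are not given: they have to be found in the camera images.
- pulley: Loose grey metal belt pulley, a wheel upright in its stand. Rim 170 mm outside, 150 mm inside diameter, 24 mm wide; hub 32 mm diameter and length; five 10 mm spokes at 36, 108, 180, 252, 324 degrees from the top, so under the top of the rim there is open space, 59 mm down to the hub. Origin: hub centre; x along the level axle; z up. Weight unknown, under 0.9 kg: to be felt while carried.
- rim_grip (a point): A good place to hold the pulley: middle of the rim's section (10 mm thick, 24 mm wide along x), 34 mm to the +y side of the top and 72 mm above the hub centre, where a spoke meets the rim. The same place on the -y side is as good. Hold firmly, as it hangs off-centre. At the very top the fingers would meet the hook. Axes as pulley.
- stand: Fixed dark steel stand of the pulley: plate 84 x 176 mm, two rollers between bracket cheeks 61 mm high. Origin: centre of its underside, on the bench; x: along the axle of the parked pulley, whose hub centre is 105 mm above the bench. The cheeks leave 3 mm beside each face of the rim; the pulley is lifted straight up and is clear after 60 mm.
- balance: Fixed spring balance: grey base plate 205 x 126 mm, top 16 mm above the bench; two upright rods 115 mm behind the origin (+x) with a yoke on top, 302 mm above the bench; a spring barrel between them; a carriage on the rods carries the J-hook. Origin: on the bench, straight below the hook's seat; -x: the way the hook points, roughly to the robot.
- hook_seat (a point): Middle of the hook's seat, on top of its level bar (10 mm thick, along x); 255 mm above the bench when empty, moves with the hook. Axes as balance. Seat: from a collar (24 mm diameter, face 18 mm behind, +x) to the upturned tip (inner face 21 mm ahead, -x). With the rim resting in the seat, the hub centre is 75 to 76 mm straight below this point and the axle is along x.
- hook_tip (a point): Top of the hook's upturned tip (10 mm thick), 24 mm above and 26 mm ahead of the seat. The wheel comes from the front (-x), the inside of its rim's top passing above this point and its hub below the bar, until the rim is over the seat; then it is lowered.
- balance_hook (a joint): How far the hook has gone down, in m: 0 when empty (held against its upper stop by 0.3 N), then about 130 N per metre; 0.075 is the end of its travel. It is moved slowly, below 50 mm/s. Hardly damped: let go while the hand still carries some 0.5 N of the weight, or presses down as much, it jumps faster than that.
- oil_bottle_mid (a point): Loose black oil bottle, 44 mm diameter, 152 mm tall, standing; this point is half-way up. Bystander.
- drift_punch_mid (a point): Loose brass drift punch, 13 x 104 mm, lying; this point is at its middle. Bystander.
- marker_mid (a point): Loose felt marker, 14 x 127 mm, lying; this point is at its middle. Bystander.

How it is judged:
On the way, in this order (a step that is already met when the one before it is completed fails the run):
1. the pulley is lifted clear of its stand (z of pulley in the frame of stand above 0.17 m and contact force between pulley and stand below 0.05 N), for 0.1 s.
2. the rim rests in the seat of the hook and draws it down while the hand still holds the pulley (x of pulley in the frame of hook_seat between -0.013 and 0.013 m and y of pulley in the frame of hook_seat between -0.015 and 0.015 m and z of pulley in the frame of hook_seat between -0.085 and -0.065 m and value of joint balance_hook above 0.007 m and contact force between pulley and balance above 1.3 N and contact force between the fingers and pulley above 1 N), for 0.2 s.
At the end, for the whole second after the job is handed in: The pulley hangs freely by its rim in the hook's seat between collar and tip: hub centre within 13 mm along the bar, 15 mm sideways and 65 to 85 mm below the seat, axle within 0.2 rad of the bar; the hook is drawn down 7 to 70 mm and still (under 10 mm/s, pulley under 50 mm/s) (x of pulley in the frame of hook_seat between -0.013 and 0.013 m and y of pulley in the frame of hook_seat between -0.015 and 0.015 m and z of pulley in the frame of hook_seat between -0.085 and -0.065 m and angle between the x axis of pulley and the x axis of balance, either way round below 0.2 rad and contact force between pulley and balance above 1.3 N and value of joint balance_hook between 0.007 and 0.07 m and velocity of joint balance_hook between -0.01 and 0.01 m/s and linear speed of pulley below 0.05 m/s); the robot touches nothing.
It fails at once if the hook jerked: it moved up or down faster than 50 mm/s (velocity of joint balance_hook above 0.05 m/s or velocity of joint balance_hook below -0.05 m/s).
It fails at once if the hook was driven down to the end of its travel (beyond 70 mm) (value of joint balance_hook above 0.07 m).
It fails at once if the balance was hit or pushed with more than 12 N (contact force between balance and pulley above 12 N or contact force between balance and the arm above 12 N or contact force between balance and the fingers above 12 N).
It fails at once if a bystander was moved more than 25 mm (distance of any of oil_bottle_mid, drift_punch_mid, marker_mid from where it was at the start of the episode above 0.025 m).
It also fails if it takes over 64 s, if anything falls off the work surface, if the arm or the gripper's body presses on something with over 40 N, if the wrist force passes 120 N, or if a joint passes its speed limit or range.

## Working session

There is one attempt and no reset: what is moved stays moved. The work goes in short steps, Python scripts to look and compute and a shell command to move; the robot and the scene stay as the last step left them, time stands still between calls to the robot, and variables do not carry over. Pictures are saved under pics/ and viewed, about 8 in all and at most 12, crops included, and the job is handed in when it is done.

```bash
mkdir -p pics
cat > h.py <<'E'
import numpy as np, cv2
from scipy.spatial.transform import Rotation as R
from station import ctrl, imaging, job
def cam(n):
    c=imaging.camera(n); q=np.array(c["orientation"]); c["R"]=R.from_quat(q[[1,2,3,0]]).as_matrix(); c["position"]=np.array(c["position"]); c["mtx"]=np.array(c["mtx"]); return c
def cloud(c):
    z=c["z_map"]; v,u=np.mgrid[:z.shape[0],:z.shape[1]]; K=c["mtx"]
    p=np.stack([(u-K[0,2])/K[0,0]*z,-(v-K[1,2])/K[1,1]*z,-z],-1)
    w=p@c["R"].T+c["position"]; w[z<=0]=np.nan; return w
def save(c,name): cv2.imwrite("pics/"+name,c["image"][...,::-1])
E
python3 - <<'E'
from h import *
o=ctrl.get_obs()
for k,v in o.items(): print(k,np.round(v,3))
ims=[]
for n in("side","top"):
    c=cam(n); save(c,n+"0.png"); print(n,c["position"],c["R"].round(2).tolist(),c["mtx"].round(1).tolist(),[k for k in c])
    np.savez("/tmp/"+n,w=cloud(c),im=c["image"])
E
```

```text
t 0.0
joint_positions [-1.207  0.333 -0.065  1.461  0.022  1.35  -0.088]
qd [ 0.001  0.001 -0.001  0.     0.001  0.     0.001]
joint_torque [ 0.0000e+00 -6.2324e+01  2.5000e-02 -3.8992e+01 -6.1000e-02  3.9000e-02
  0.0000e+00]
eef_pos [0.236 0.579 0.291]
tool_rot [-0.586  0.587  0.394 -0.395]
wrist_force [-0.209  0.066  0.8  ]
ft_torque [ 0.013 -0.018  0.015]
finger_gap 0.087
side [ 0.05941025 -0.89454164  0.76674364] [[0.88, 0.24, -0.41], [-0.48, 0.48, -0.74], [0.02, 0.84, 0.54]] [[416.1, 0.0, 260.5], [0.0, 416.1, 189.8], [0.0, 0.0, 1.0]] ['image', 'z_map', 'mtx', 'position', 'orientation', 'R']
top [ 0.33762329 -0.12320789  1.09670154] [[-0.02, 0.99, -0.17], [-1.0, -0.02, -0.0], [-0.01, 0.17, 0.99]] [[437.9, 0.0, 263.6], [0.0, 437.9, 193.4], [0.0, 0.0, 1.0]] ['image', 'z_map', 'mtx', 'position', 'orientation', 'R']
```

View pics/side0.png

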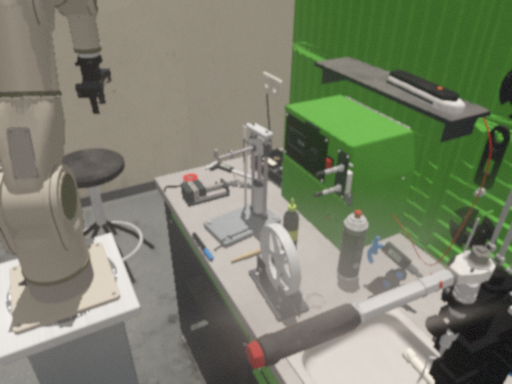

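View pics/top0.png

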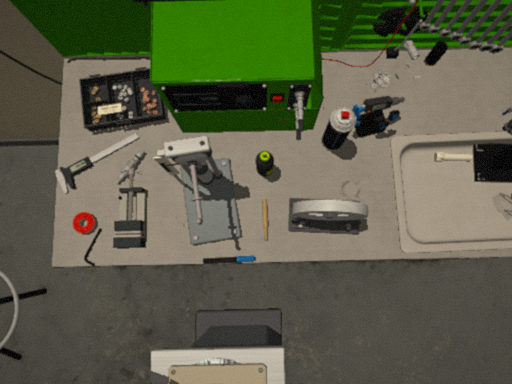

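Side view: pulley at about (280,258), balance (255,185), hook tip (219,155). Top view: pulley rim (330,210), balance base (212,200) with hook bar ending near (198,221), bottle (264,162), punch (265,220), marker (230,260).

```bash
python3 - <<'E'
from h import *
T=np.load("/tmp/top.npz");S=np.load("/tmp/side.npz")
def box(W,im,v0,v1,u0,u1,z0,z1):
    w=W[v0:v1,u0:u1].reshape(-1,3); c=im[v0:v1,u0:u1].reshape(-1,3); m=(w[:,2]>z0)&(w[:,2]<z1); return w[m],c[m]
def pca(p,n):
    c,s,a=cv2.minAreaRect((p[:,:2]*1000).astype(np.float32)); print(n,len(p),"rect c",np.round(c,1),"size",np.round(s,1),"ang",round(a,1),"z",np.percentile(p[:,2],[1,50,99]).round(3))
for nm,D,r in(("top",T,(190,245,280,380)),("side",S,(210,310,250,310))):
    p,_=box(D["w"],D["im"],*r,0.165,0.2); pca(p,nm+" rimtop")
    p,_=box(D["w"],D["im"],*r,0.115,0.2); pca(p,nm+" rim>115")
for nm,D,r in(("top",T,(120,250,150,250)),("side",S,(110,245,190,290))):
    p,_=box(D["w"],D["im"],*r,0.008,0.024); pca(p,nm+" plate")
    p,_=box(D["w"],D["im"],*r,0.28,0.32); pca(p,nm+" yoke")
    p,_=box(D["w"],D["im"],*r,0.235,0.283); pca(p,nm+" hook")
    q=p[np.argsort(p[:,0])][:12]; print(q.round(3).tolist())
for nm,r,z in(("bottle",(145,180,250,280),(0.02,.2)),("punch",(195,245,258,272),(.006,.03)),("marker",(250,268,200,260),(.006,.03))):
    p,_=box(T["w"],T["im"],*r,*z); pca(p,nm)
# stand
p,_=box(T["w"],T["im"],190,245,280,375,0.045,0.068); pca(p,"cheeks")
p,_=box(T["w"],T["im"],190,245,280,375,0.004,0.02); pca(p,"standplate")
o=ctrl.get_obs();q=o["tool_rot"];print(R.from_quat(np.array(q)[[1,2,3,0]]).as_matrix().round(3))
for n in("side","top"):
  pass
E
python3 -c "
import cv2
a=cv2.imread('pics/side0.png')[110:320,180:320];b=cv2.imread('pics/top0.png')[120:260,150:380]
cv2.imwrite('pics/crop1.png',cv2.hconcat([cv2.resize(a,(373,560),interpolation=cv2.INTER_CUBIC),cv2.copyMakeBorder(cv2.resize(b,(420,256),interpolation=cv2.INTER_CUBIC),0,304,0,0,0)]))"
```

```text
top rimtop 673 rect c [ 463.8 -268.1] size [124.2  24.3] ang 86.3 z [0.166 0.184 0.193]
top rim>115 954 rect c [ 461.7 -266.9] size [164.7  28.5] ang 86.3 z [0.117 0.178 0.193]
side rimtop 421 rect c [ 461.7 -273.5] size [118.5  25.4] ang 86.5 z [0.166 0.183 0.191]
side rim>115 993 rect c [ 487.3 -224.7] size [264.9  90.4] ang 60.5 z [0.116 0.157 0.191]
top plate 3256 rect c [556.9  57.6] size [259.6 312.2] ang 84.2 z [0.011 0.017 0.022]
top yoke 831 rect c [513.5  40.8] size [104.8 161.4] ang 81.0 z [0.284 0.301 0.306]
top hook 762 rect c [492.2  19.1] size [141.5 107.6] ang 13.4 z [0.239 0.257 0.28 ]
[[0.423, 0.004, 0.266], [0.423, 0.002, 0.264], [0.424, 0.004, 0.277], [0.424, 0.006, 0.277], [0.424, 0.002, 0.276], [0.424, 0.001, 0.273], [0.425, 0.0, 0.264], [0.426, 0.002, 0.28], [0.426, 0.004, 0.277], [0.426, 0.006, 0.277], [0.426, 0.008, 0.277], [0.426, 0.001, 0.273]]
side plate 2451 rect c [676.2 371.1] size [1012.8  346.2] ang 60.9 z [0.008 0.015 0.024]
side yoke 337 rect c [614.4  30.9] size [109.5 139.7] ang 88.6 z [0.28  0.298 0.314]
side hook 693 rect c [559.2  33.5] size [275.1 105.2] ang 31.4 z [0.236 0.256 0.28 ]
[[0.422, 0.003, 0.261], [0.422, -0.003, 0.264], [0.422, 0.003, 0.27], [0.422, 0.003, 0.273], [0.422, 0.005, 0.258], [0.422, -0.002, 0.261], [0.422, 0.004, 0.267], [0.423, -0.007, 0.263], [0.423, -0.001, 0.272], [0.423, 0.006, 0.263], [0.423, -0.001, 0.275], [0.423, 0.005, 0.275]]
bottle 377 rect c [ 588.1 -122.8] size [41.6 43.2] ang 0.3 z [0.022 0.102 0.151]
punch 190 rect c [ 457.8 -121.5] size [102.8  12.5] ang 2.5 z [0.007 0.011 0.016]
marker 282 rect c [365.1 -32. ] size [ 22.3 130.9] ang 0.7 z [0.006 0.012 0.018]
cheeks 211 rect c [ 451.5 -265.3] size [167.4  40.8] ang 77.2 z [0.045 0.059 0.067]
standplate 972 rect c [ 461.1 -277.3] size [235.8 135.9] ang 88.8 z [0.004 0.011 0.019]
[[ 0.377 -0.    -0.926]
 [ 0.926 -0.001  0.377]
 [-0.001 -1.    -0.   ]]
```

View pics/crop1.png

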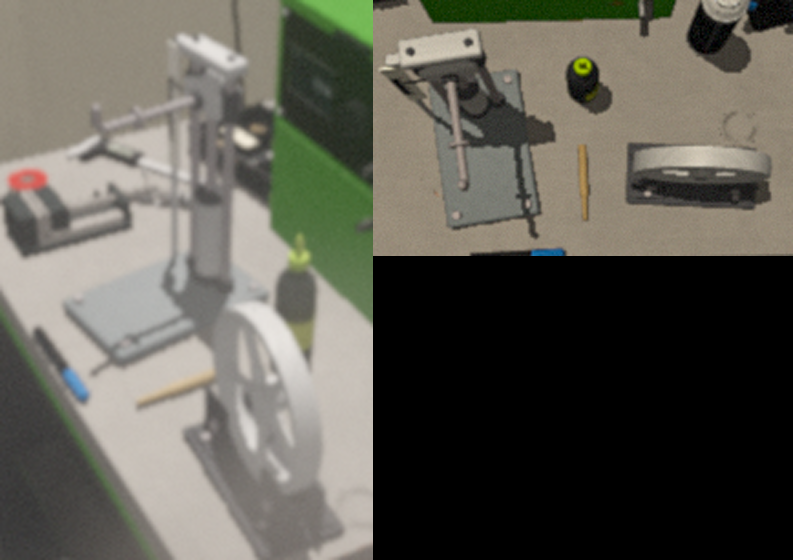

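Run:
```python
from h import *
T=np.load("/tmp/top.npz");S=np.load("/tmp/side.npz")
for nm in("top","side"):
    W=dict(top=T,side=S)[nm]["w"].reshape(-1,3)
    m=(abs(W[:,1]-.02)<.05)&(W[:,0]>.415)&(W[:,0]<.52)&(W[:,2]>.235)&(W[:,2]<.29); p=W[m]
    for a in np.arange(.42,.52,.01):
        q=p[(p[:,0]>=a)&(p[:,0]<a+.01)]
        if len(q): print(nm,round(a,2),len(q),"y med/min/max",np.percentile(q[:,1],[50,3,97]).round(4),"z",np.percentile(q[:,2],[50,97]).round(3))
    m=(W[:,0]>.5)&(W[:,0]<.66)&(abs(W[:,1]-.03)<.11)&(W[:,2]>.293)&(W[:,2]<.31); q=W[m]
    print("yoke",len(q),cv2.minAreaRect((q[:,:2]*1000).astype(np.float32)),np.percentile(q[:,2],[5,50,95]))
    m=(W[:,0]>.5)&(W[:,0]<.66)&(abs(W[:,1]-.03)<.11)&(W[:,2]>.1)&(W[:,2]<.29); q=W[m]; print("column minx",np.percentile(q[:,0],[0,1,5]).round(3))
o=ctrl.get_obs();Rt=R.from_quat(np.array(o["tool_rot"])[[1,2,3,0]]).as_matrix();P=(S["w"].reshape(-1,3)-o["eef_pos"])@Rt
for a in np.arange(-.2,.08,.02):
    q=P[(P[:,1]>a)&(P[:,1]<a+.02)&(np.linalg.norm(P[:,[0,2]],axis=1)<.16)]
    if len(q): print("tool y",round(a,2),len(q),"x",np.percentile(q[:,0],[2,98]).round(3),"z",np.percentile(q[:,2],[2,98]).round(3))
```

```text
top 0.42 25 y med/min/max [ 0.0024 -0.0007  0.0079] z [0.277 0.281]
top 0.43 21 y med/min/max [ 0.0036 -0.0003  0.0096] z [0.256 0.278]
top 0.44 28 y med/min/max [0.0056 0.002  0.0104] z [0.255 0.256]
top 0.45 26 y med/min/max [0.0076 0.0032 0.0117] z [0.255 0.258]
top 0.46 26 y med/min/max [0.0092 0.0044 0.0137] z [0.255 0.258]
top 0.47 49 y med/min/max [0.0104 0.0001 0.0201] z [0.258 0.262]
top 0.48 25 y med/min/max [0.0116 0.0079 0.0157] z [0.255 0.257]
top 0.49 27 y med/min/max [0.0132 0.0083 0.018 ] z [0.255 0.258]
top 0.5 27 y med/min/max [0.014  0.01   0.0198] z [0.255 0.257]
top 0.51 24 y med/min/max [0.0157 0.012  0.02  ] z [0.255 0.258]
yoke 774 ((566.1558837890625, 34.91151809692383), (31.146240234375, 108.6131362915039), 8.945124626159668) [0.2964829  0.30122974 0.30441874]
column minx [0.501 0.505 0.519]
side 0.42 36 y med/min/max [-0.0001 -0.0053  0.0063] z [0.267 0.277]
side 0.43 13 y med/min/max [ 0.0002 -0.0015  0.0046] z [0.253 0.257]
side 0.44 12 y med/min/max [0.0026 0.0007 0.0072] z [0.252 0.255]
side 0.45 13 y med/min/max [0.0057 0.0021 0.0093] z [0.252 0.256]
s
[... 605 characters left out ...]
001] z [-0.039  0.034]
tool y -0.18 184 x [-0.047  0.   ] z [-0.039  0.034]
tool y -0.16 181 x [-0.044  0.001] z [-0.04   0.035]
tool y -0.14 146 x [-0.045 -0.002] z [-0.041  0.037]
tool y -0.12 188 x [-0.05  0.  ] z [-0.036  0.034]
tool y -0.1 154 x [-0.057 -0.003] z [-0.036  0.035]
tool y -0.08 128 x [-0.056  0.008] z [-0.022  0.022]
tool y -0.06 266 x [-0.099  0.089] z [-0.035  0.032]
tool y -0.04 217 x [-0.099  0.084] z [-0.037  0.036]
tool y -0.02 222 x [-0.093  0.072] z [-0.037  0.036]
tool y -0.0 29 x [-0.086  0.051] z [-0.011  0.02 ]
tool y 0.02 44 x [-0.062  0.048] z [-0.011  0.011]
tool y 0.04 72 x [-0.059  0.049] z [-0.011  0.01 ]
tool y 0.06 38 x [-0.055  0.05 ] z [-0.01   0.011]
```

```bash
cat >> h.py <<'E'
def st():
    o=ctrl.get_obs(); M=R.from_quat(np.array(o["tool_rot"])[[1,2,3,0]]).as_matrix(); return o,np.array(o["eef_pos"]),M,np.degrees(np.arctan2(M[1,0],M[0,0]))
def plan(*wps,yaw):
    "shift in command units in tool axes, turn first to yaw (deg of tool x)"
    o,p,M,a=st(); print("t",o["t"],"p",p.round(4),"yaw",round(a,2),"turn total",round(-(yaw-a)/90,4),"F",np.round(o["wrist_force"],2),"M",np.round(o["ft_torque"],3),"gap",round(o["finger_gap"],4))
    A=R.from_euler("z",np.radians(yaw-a)).as_matrix()@M
    for w in wps:
        d=np.array(w)-p; print(np.round(w,4),"units",np.round(A.T@d/.5,4),"mm",round(np.linalg.norm(d)*1000)); p=np.array(w)
E
python3 -m handwheel '[0,-0.04,0,0.0795, 0,-0.04,0,0.0795, 0,-0.04,0,0.0795, 0,-0.04,0,0.0795, 0,-0.04,0,0.0795, 0,0,0,0.0795, 0,0,0,0.0795, 0,0,0,0.0795, 0,0,0,0.0795, 0,0,0,0.0795, 0,0,0,0, 0,0,0,0]' 1 60
python3 -c "
from h import *
plan((.50,.25,.40),(.467,-.10,.40),(.465,-.236,.31),(.465,-.236,.231),yaw=-3.7)"
```

```text
t: 1.1
eef_pos: [0.2352, 0.5773, 0.3906]
tool_rot: [-0.702, 0.711, -0.027, 0.024]
wrist_force: [-0.2, 0.4, -0.5]
finger_gap: 0.0868
t 1.1 p [0.2352 0.5773 0.3906] yaw -4.13 turn total -0.0048 F [-0.2   0.43 -0.49] M [-0.055  0.072 -0.043] gap 0.0868
[0.5  0.25 0.4 ] units [ 0.5706 -0.0133 -0.6192] mm 421
[ 0.467 -0.1    0.4  ] units [-0.0207  0.0086 -0.7027] mm 352
[ 0.465 -0.236  0.31 ] units [ 0.0141  0.1832 -0.2695] mm 163
[ 0.465 -0.236  0.231] units [0.0005 0.158  0.0019] mm 79
```

```bash
python3 -m handwheel '[0.03,-0.001,-0.03,0, 0.048,-0.001,-0.052,0, 0.048,-0.001,-0.052,0, 0.048,-0.001,-0.052,0, 0.048,-0.001,-0.052,0, 0.048,-0.001,-0.052,0, 0.048,-0.001,-0.052,0, 0.048,-0.001,-0.052,0, 0.048,-0.001,-0.052,0, 0.048,-0.001,-0.052,0, 0.048,-0.001,-0.052,0, 0.048,-0.001,-0.052,0]'
python3 -m handwheel '[0,0,-0.055,0, 0,0,-0.06,0, 0,0,-0.06,0, 0,0,-0.06,0, 0,0,-0.06,0, 0,0,-0.06,0, 0,0,-0.06,0, 0,0,-0.06,0, 0,0,-0.06,0, 0,0,-0.06,0, 0,0,-0.06,0, 0,0,-0.06,0]'
python3 -c "
from h import *
plan((.465,-.236,.31),(.465,-.236,.231),yaw=-3.7)"
```

```text
t: 2.1
eef_pos: [0.5043, 0.2578, 0.3949]
tool_rot: [-0.702, 0.712, -0.003, -0.004]
wrist_force: [-0.1, 1.0, 0.2]
finger_gap: 0.0871
t: 3.1
eef_pos: [0.5141, -0.1192, 0.399]
tool_rot: [-0.701, 0.713, 0.016, -0.024]
wrist_force: [0.3, 0.0, 0.2]
finger_gap: 0.0871
t 3.1 p [ 0.5141 -0.1192  0.399 ] yaw 3.2 turn total 0.0766 F [0.3  0.02 0.19] M [-0.044  0.002  0.013] gap 0.0871
[ 0.465 -0.236  0.31 ] units [-0.0808  0.183  -0.2363] mm 155
[ 0.465 -0.236  0.231] units [0.0019 0.158  0.0027] mm 79
```

```bash
python3 -m handwheel '[0,0,0,0.0766, -0.01,0.02,-0.03,0, -0.01,0.023,-0.03,0, -0.01,0.023,-0.03,0, -0.01,0.023,-0.03,0, -0.01,0.023,-0.03,0, -0.01,0.023,-0.03,0, -0.01,0.023,-0.03,0, -0.01,0.023,-0.03,0, 0,0,0,0, 0,0,0,0, 0,0,0,0]'
python3 - <<'E'
from h import *
plan((.465,-.236,.31),(.465,-.236,.231),yaw=-3.7)
c=cam("side");save(c,"side1.png");W=cloud(c).reshape(-1,3)
c2=cam("top");save(c2,"top1.png");W2=cloud(c2).reshape(-1,3)
a=c["image"][200:320,220:340];b=c2["image"][170:260,270:390]
cv2.imwrite("pics/crop2.png",np.hstack([cv2.resize(a,(400,400)),cv2.copyMakeBorder(cv2.resize(b,(400,300)),0,100,0,0,0)])[...,::-1])
for w in(W,W2):
    m=(w[:,2]>.15)&(w[:,2]<.2)&(abs(w[:,0]-.463)<.04)&(abs(w[:,1]+.27)<.1);q=w[m];print(len(q),cv2.minAreaRect((q[:,:2]*1000).astype(np.float32)))
E
```

```text
t: 4.1
eef_pos: [0.4618, -0.2526, 0.3074]
tool_rot: [-0.7, 0.714, -0.014, 0.006]
wrist_force: [-0.3, -0.1, 0.3]
finger_gap: 0.0872
t 4.1 p [ 0.4618 -0.2526  0.3074] yaw -1.57 turn total 0.0237 F [-0.28 -0.07  0.25] M [-0.059  0.024 -0.041] gap 0.0872
[ 0.465 -0.236  0.31 ] units [ 0.0042 -0.0059  0.0334] mm 17
[ 0.465 -0.236  0.231] units [0.0017 0.158  0.0031] mm 79
565 ((461.572998046875, -273.987060546875), (136.0926971435547, 25.43124771118164), 86.04948425292969)
12 ((474.1786804199219, -197.71322631835938), (3.2772927284240723, 13.916872024536133), 69.34928894042969)
```

View pics/crop2.png

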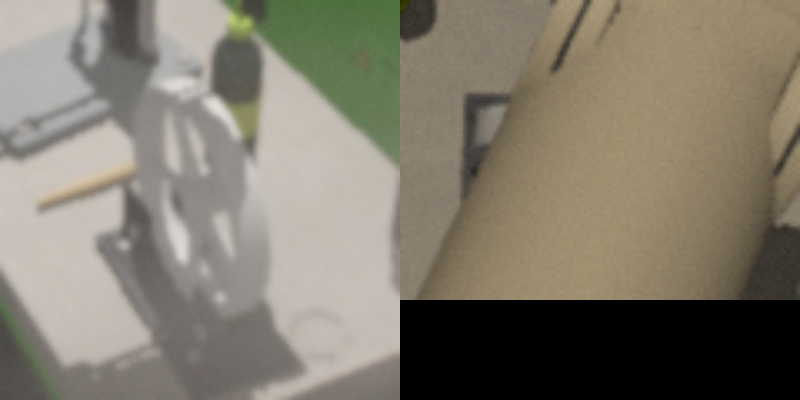

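The side crop shows the pulley upright in its stand, undisturbed (rim top about (180,90) in the crop). The top crop shows only the arm blocking the view. Going down to the grip.

```bash
python3 -m handwheel '[0.004,0,0.015,0.0237, 0,0,0.016,0, 0,0.01,0,0, 0,0.015,0,0, 0,0.015,0,0, 0,0.015,0,0, 0,0.015,0,0, 0,0,0,0]'
python3 -c "
from h import *
plan((.465,-.237,.231),yaw=-3.7)"
```

```text
t: 4.87
eef_pos: [0.4668, -0.2337, 0.27]
tool_rot: [-0.7, 0.714, -0.021, 0.016]
wrist_force: [0.1, 0.1, 0.1]
finger_gap: 0.0865
t 4.8667 p [ 0.4668 -0.2337  0.27  ] yaw -3.04 turn total 0.0073 F [0.09 0.1  0.1 ] M [-0.042  0.023  0.003] gap 0.0865
[ 0.465 -0.237  0.231] units [-0.0026  0.0782 -0.0053] mm 39
```

```bash
python3 -m handwheel '[-0.003,0.016,-0.006,0.008, 0,0.016,0,0, 0,0.016,0,0, 0,0.016,0,0, 0,0.016,0,0, 0,0,0,0, 0,0,0,0, 0,0,0,0]'
python3 -c "
from h import *
plan((.465,-.237,.231),yaw=-3.7);print(st()[2].round(3))"
```

```text
t: 5.53
eef_pos: [0.4636, -0.2386, 0.2245]
tool_rot: [-0.7, 0.714, -0.028, 0.021]
wrist_force: [0.3, -0.5, 0.7]
finger_gap: 0.0873
t 5.5333 p [ 0.4636 -0.2386  0.2245] yaw -3.93 turn total -0.0026 F [ 0.3  -0.5   0.71] M [-0.008  0.086  0.011] gap 0.0873
[ 0.465 -0.237  0.231] units [ 0.0024 -0.013   0.0032] mm 7
[[ 0.998 -0.01   0.068]
 [-0.069 -0.02   0.997]
 [-0.009 -1.    -0.02 ]]
```

```bash
python3 -m handwheel '[0.0024,-0.014,0.003,0, 0,0,0,0, 0,0,0,0]'
python3 -m handwheel '[0,0,0,0, 0,0,0,0, 0,0,0,0, 0,0,0,0, 0,0,0,0, 0,0,0,0, 0,0,0,0, 0,0,0,0, 0,0,0,0, 0,0,0,0, 0,0,0,0, 0,0,0,0]' 0 20
python3 -m handwheel '[0,0,0,0, 0,0,0,0, 0,0,0,0, 0,0,0,0]' 0 60
python3 -c "
from h import *
plan((.465,-.237,.231),yaw=-3.7)"
```

```text
t: 5.78
eef_pos: [0.4656, -0.237, 0.2331]
tool_rot: [-0.699, 0.714, -0.027, 0.021]
wrist_force: [0.0, -0.7, -0.2]
finger_gap: 0.0869
t: 6.78
eef_pos: [0.466, -0.237, 0.2339]
tool_rot: [-0.7, 0.714, -0.026, 0.022]
wrist_force: [-0.5, 0.3, 0.3]
finger_gap: 0.0237
t: 7.12
eef_pos: [0.4661, -0.2371, 0.2339]
tool_rot: [-0.699, 0.714, -0.026, 0.022]
wrist_force: [0.6, 0.2, 0.1]
finger_gap: 0.0234
t 7.1167 p [ 0.4661 -0.2371  0.2339] yaw -3.91 turn total -0.0023 F [0.58 0.16 0.12] M [-0.052  0.013 -0.024] gap 0.0234
[ 0.465 -0.237  0.231] units [-0.0021  0.0058  0.0001] mm 3
```

```bash
python3 -m handwheel '[0,-0.004,0,0, 0,-0.008,0,0, 0,-0.012,0,0, 0,-0.014,0,0, 0,-0.014,0,0, 0,-0.014,0,0, 0,-0.014,0,0, 0,-0.014,0,0, 0,-0.014,0,0, 0,-0.014,0,0, 0,-0.014,0,0, 0,-0.01,0,0]'
python3 -c "
from h import *
plan((.465,-.237,.35),yaw=-3.7)"
```

```text
t: 8.12
eef_pos: [0.466, -0.2353, 0.3143]
tool_rot: [-0.7, 0.714, -0.027, 0.022]
wrist_force: [0.7, 0.0, -2.6]
finger_gap: 0.0233
t 8.1167 p [ 0.466  -0.2353  0.3143] yaw -3.93 turn total -0.0026 F [ 0.68  0.01 -2.61] M [-0.031  0.074 -0.041] gap 0.0233
[ 0.465 -0.237  0.35 ] units [-0.0022 -0.0713 -0.0049] mm 36
```

```bash
python3 -m handwheel '[0,-0.012,0,0, 0,-0.016,0,0, 0,-0.02,0,0, 0,-0.02,0,0, 0,-0.02,0,0, 0,-0.02,0,0, 0,-0.016,0,0, 0,-0.01,0,0, 0,0,0,0, 0,0,0,0, 0,0,0,0, 0,0,0,0]'
cat >> h.py <<'E'
def wheel(c,near,r=0.13):
    "cloud of grey wheel points near expected hub"
    w=cloud(c).reshape(-1,3); m=np.linalg.norm(w-near,axis=1)<r; return w[m]
E
python3 - <<'E'
from h import *
F=[]
for i in range(12):
    c=cam("side"); o=ctrl.get_obs(); F.append(np.r_[o["t"],o["wrist_force"],o["ft_torque"]])
F=np.array(F); print(F.mean(0).round(3),F.std(0).round(3),F[:3,0])
save(c,"side2.png"); cv2.imwrite("pics/crop3.png",cv2.resize(c["image"][100:320,170:370],(720,792))[:600,:,::-1])
plan((.465,-.1,.385),(.38,0.03,.385),yaw=8)
W=wheel(c,np.array([.463,-.27,.255]),.09); print(len(W),W.mean(0),W.min(0),W.max(0)); np.save("/tmp/w",W)
E
```

```text
t: 9.12
eef_pos: [0.4667, -0.234, 0.39]
tool_rot: [-0.7, 0.714, -0.026, 0.022]
wrist_force: [-0.7, -0.3, -2.9]
finger_gap: 0.0237
[ 9.442e+00  9.600e-02 -3.200e-02 -1.860e+00  3.000e-03  3.200e-02
 -1.000e-03] [0.173 0.316 0.285 0.493 0.04  0.018 0.024] [9.1667 9.2167 9.2667]
t 9.7167 p [ 0.4668 -0.2341  0.3904] yaw -3.94 turn total -0.1327 F [ 0.18 -0.25 -1.27] M [0.035 0.005 0.001] gap 0.0234
[ 0.465 -0.1    0.385] units [0.0338 0.0052 0.2662] mm 134
[0.38  0.03  0.385] units [-0.1322 -0.0051  0.2811] mm 155
2194 [ 0.45883203 -0.27766431  0.26392187] [ 0.44370208 -0.35312053  0.17559738] [ 0.48590589 -0.18046776  0.34448387]
```

View pics/crop3.png

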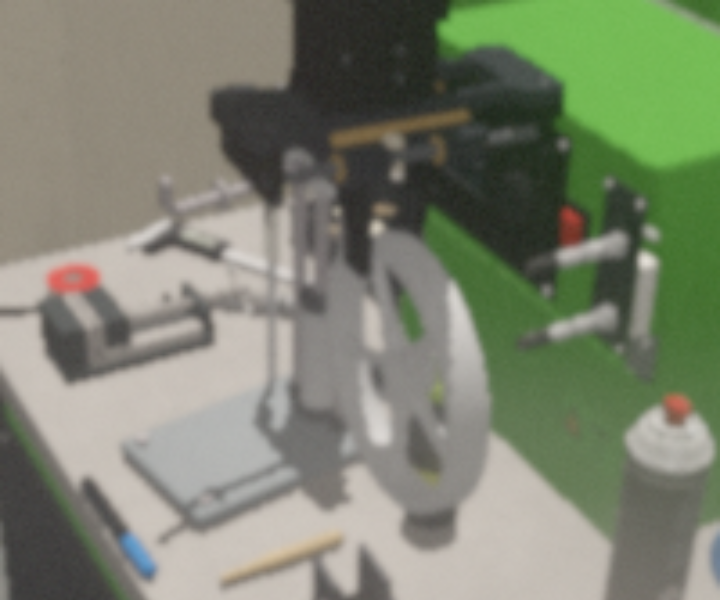

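Side crop 3: the pulley hangs from the fingers, held on the +y side, clear of the stand (stand cheeks at the bottom, ~(350,580)); bottle behind it, punch and marker in place. Moving ahead of the hook (x first, then y).

```bash
python3 -m handwheel '[-0.01,0,0,-0.02, -0.02,0,0,-0.035, -0.025,0,0,-0.04, -0.03,0,0,-0.03, -0.03,0,0,-0.01, -0.03,0,0,0, -0.02,0,0,0, -0.01,0,0,0, 0,0,0,0, 0,0,0,0]'
python3 -c "
from h import *
plan((.379,-.1,.385),(.379,0.03,.385),yaw=8)"
```

```text
t: 10.55
eef_pos: [0.3767, -0.2417, 0.3908]
tool_rot: [-0.698, 0.712, 0.052, -0.057]
wrist_force: [0.7, 0.6, -2.5]
finger_gap: 0.0232
t 10.55 p [ 0.3767 -0.2417  0.3908] yaw 8.86 turn total 0.0095 F [ 0.68  0.63 -2.51] M [0.025 0.04  0.018] gap 0.0232
[ 0.379 -0.1    0.385] units [0.0442 0.0059 0.2801] mm 142
[0.379 0.03  0.385] units [ 0.0362 -0.0052  0.2574] mm 130
```

```bash
python3 -m handwheel '[0.002,0,0.01,0.009, 0.003,0,0.018,0, 0.004,0,0.025,0, 0.004,0,0.025,0, 0.004,0,0.025,0, 0.004,0,0.025,0, 0.004,0,0.025,0, 0.004,0,0.025,0, 0.004,0,0.025,0, 0.004,0,0.018,0, 0.002,0,0.01,0, 0,0,0,0]'
python3 -c "
from h import *
plan((.379,0.03,.385),yaw=8)"
```

```text
t: 11.55
eef_pos: [0.3847, -0.1121, 0.3869]
tool_rot: [-0.697, 0.713, 0.049, -0.056]
wrist_force: [-0.1, -0.2, -1.7]
finger_gap: 0.0236
t 11.55 p [ 0.3847 -0.1121  0.3869] yaw 8.51 turn total 0.0057 F [-0.05 -0.16 -1.67] M [ 0.018  0.001 -0.038] gap 0.0236
[0.379 0.03  0.385] units [ 0.0284 -0.003   0.2831] mm 142
```

```bash
python3 -m handwheel '[0,0,0.01,0.006, 0,0,0.018,0, 0.003,0,0.027,0, 0.003,0,0.03,0, 0.003,0,0.03,0, 0.003,0,0.03,0, 0.003,0,0.03,0, 0.003,0,0.03,0, 0.003,0,0.03,0, 0.003,0,0.022,0, 0.003,0,0.016,0, 0,0,0,0]'
python3 -c "
from h import *
plan((.379,0.03,.385),(.379,0.03,.345),yaw=8);print(ctrl.get_obs()['joint_positions'])"
```

```text
t: 12.55
eef_pos: [0.3782, 0.0322, 0.3834]
tool_rot: [-0.697, 0.714, 0.042, -0.05]
wrist_force: [-0.5, -0.6, -1.6]
finger_gap: 0.0235
t 12.55 p [0.3782 0.0322 0.3834] yaw 7.42 turn total -0.0064 F [-0.49 -0.65 -1.62] M [-0.041 -0.023 -0.03 ] gap 0.0235
[0.379 0.03  0.385] units [ 0.0009 -0.0031 -0.0046] mm 3
[0.379 0.03  0.345] units [0.001  0.08   0.0018] mm 40
[-0.53439028 -0.27654543  0.25036582  1.8855021   0.08825378  1.54014867
 -0.16745866]
```

```bash
python3 -m handwheel '[0,0.006,-0.004,-0.006, 0,0.01,0,0, 0,0.012,0,0, 0,0.012,0,0, 0,0.012,0,0, 0,0.012,0,0, 0,0.008,0,0, 0,0.004,0,0, 0,0,0,0, 0,0,0,0]'
python3 - <<'E'
from h import *
from scipy.optimize import least_squares
c=cam("side");save(c,"side3.png")
plan((.379,0.03,.345),yaw=8)
o,p,M,a=st()
cv2.imwrite("pics/crop4.png",cv2.resize(c["image"][100:280,150:330],(600,600),interpolation=cv2.INTER_CUBIC)[...,::-1])
W=cloud(c).reshape(-1,3)
u=M[:,0]*[1,1,0];u/=np.linalg.norm(u);v=np.array([-u[1],u[0],0])
h0=p-.034*v-[0,0,.129]
L=(W-h0)@np.c_[u,v,[0,0,1]]
# front face points
m=(abs(L[:,0])<.03)&(np.hypot(L[:,1],L[:,2])<.1);Q=L[m];print(len(Q),np.histogram(Q[:,0],bins=np.arange(-.03,.031,.004)))
rr=np.hypot(Q[:,1],Q[:,2]);f=Q[(rr>.07)&(rr<.09)&(abs(Q[:,0]+.012)<.006)&(Q[:,2]<.05)]
s=least_squares(lambda x:np.clip(np.abs(np.hypot(f[:,1]-x[0],f[:,2]-x[1])-.080)-.005,0,None),[0,0],loss="soft_l1",f_scale=.001);print(len(f),"hub offs v,z",s.x.round(4),"plane x med",np.median(f[:,0]).round(4))
A=np.c_[f[:,1:],np.ones(len(f))];k=np.linalg.lstsq(A,f[:,0],rcond=None)[0];print("face tilt dv,dz (rad)",k.round(3))
m=(abs(W[:,1]-.01)<.03)&(W[:,0]>.41)&(W[:,0]<.47)&(W[:,2]>.24)&(W[:,2]<.29);print("hook",W[m].min(0).round(3),W[m].max(0).round(3),m.sum())
E
```

```text
t: 13.38
eef_pos: [0.3777, 0.0257, 0.3403]
tool_rot: [-0.697, 0.714, 0.043, -0.052]
wrist_force: [-0.3, 0.7, -1.9]
finger_gap: 0.0232
t 13.4333 p [0.3778 0.0257 0.3404] yaw 7.73 turn total -0.003 F [-1.73  0.12 -2.93] M [ 0.02   0.048 -0.005] gap 0.0233
[0.379 0.03  0.345] units [ 0.0035 -0.0094  0.0079] mm 6
1741 (array([  0,  36,  65, 243, 261, 304, 294, 199, 159, 118,  40,  16,   6,
         0,   0]), array([-0.03 , -0.026, -0.022, -0.018, -0.014, -0.01 , -0.006, -0.002,
        0.002,  0.006,  0.01 ,  0.014,  0.018,  0.022,  0.026,  0.03 ]))
467 hub offs v,z [-0.0001  0.0013] plane x med -0.0129
face tilt dv,dz (rad) [ 0.002  0.009 -0.012]
hook [ 0.421 -0.004  0.245] [0.47  0.01  0.279] 90
```

View pics/crop4.png

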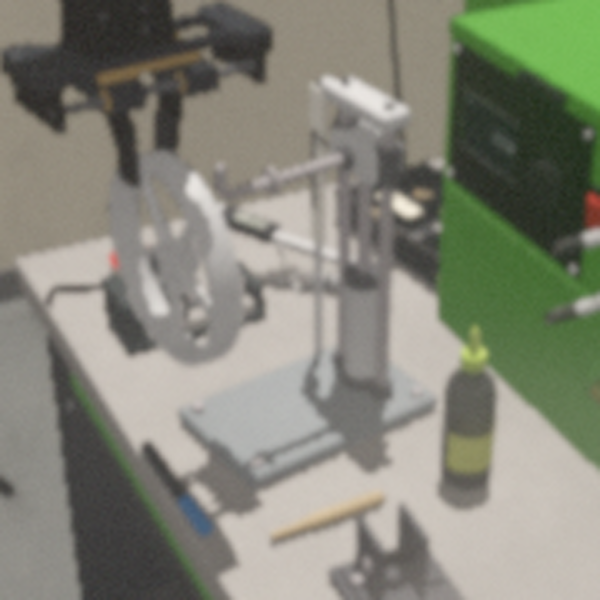

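Crop 4: the wheel is in front of the hook tip (tip at about (220,175) in the crop), the rim's top slightly above the tip; bystanders unmoved. Fit agrees with my hub model within 1–2 mm. Correct a little, then move over the seat.

```bash
python3 -m handwheel '[0.003,-0.007,0.008,-0.003, 0,0,0,0, 0,0,0,0]'
python3 -c "
from h import *
plan((.379,0.03,.344),(.4443,.0391,.344),yaw=8)"
```

```text
t: 13.68
eef_pos: [0.3792, 0.0306, 0.3449]
tool_rot: [-0.697, 0.714, 0.046, -0.054]
wrist_force: [1.0, -0.6, -2.3]
finger_gap: 0.0235
t 13.6833 p [0.3792 0.0306 0.3449] yaw 8.04 turn total 0.0004 F [ 0.97 -0.61 -2.32] M [ 0.04   0.044 -0.044] gap 0.0235
[0.379 0.03  0.344] units [-0.0005  0.0018 -0.0011] mm 1
[0.4443 0.0391 0.344 ] units [ 0.1319 -0.0017 -0.0002] mm 66
```

```bash
python3 -m handwheel '[0.004,0,0,0, 0.008,0,0,0, 0.012,0,0,0, 0.012,0,0,0, 0.012,0,0,0, 0.012,0,0,0, 0.012,0,0,0, 0.012,0,0,0, 0.012,0,0,0, 0.01,0,0,0, 0.006,0,0,0, 0,0,0,0]'
python3 - <<'E'
from h import *
plan((.4443,.0391,.344),yaw=8)
F=[]
for i in range(20):
    c=cam("side");F.append(ctrl.get_obs()["wrist_force"])
print(np.mean(F,0).round(2),(np.std(F,0)/20**.5).round(2)); save(c,"side4.png")
plan((.4443,.0391,.344),yaw=8)
W=cloud(c).reshape(-1,3);m=(abs(W[:,1]-.01)<.03)&(W[:,0]>.41)&(W[:,0]<.432)&(W[:,2]>.24)&(W[:,2]<.29);print("tip",W[m].min(0).round(3),W[m].max(0).round(3),m.sum())
cv2.imwrite("pics/crop5.png",cv2.resize(c["image"][100:240,160:300],(600,600),interpolation=cv2.INTER_CUBIC)[...,::-1])
E
```

```text
t: 14.68
eef_pos: [0.4417, 0.0397, 0.344]
tool_rot: [-0.697, 0.714, 0.046, -0.054]
wrist_force: [0.5, -0.5, -1.8]
finger_gap: 0.0232
t 14.6833 p [0.4417 0.0397 0.344 ] yaw 8.06 turn total 0.0007 F [ 0.53 -0.49 -1.85] M [ 0.017  0.016 -0.056] gap 0.0232
[0.4443 0.0391 0.344 ] units [ 0.005  -0.0001 -0.0018] mm 3
[ 0.14 -0.06 -1.79] [0.1  0.12 0.08]
t 15.6833 p [0.4411 0.0396 0.3441] yaw 8.07 turn total 0.0008 F [-0.52  0.75 -2.39] M [ 0.009  0.055 -0.034] gap 0.0232
[0.4443 0.0391 0.344 ] units [ 0.0061  0.0002 -0.0018] mm 3
tip [ 0.417 -0.003  0.249] [0.432 0.039 0.289] 68
```

View pics/crop5.png

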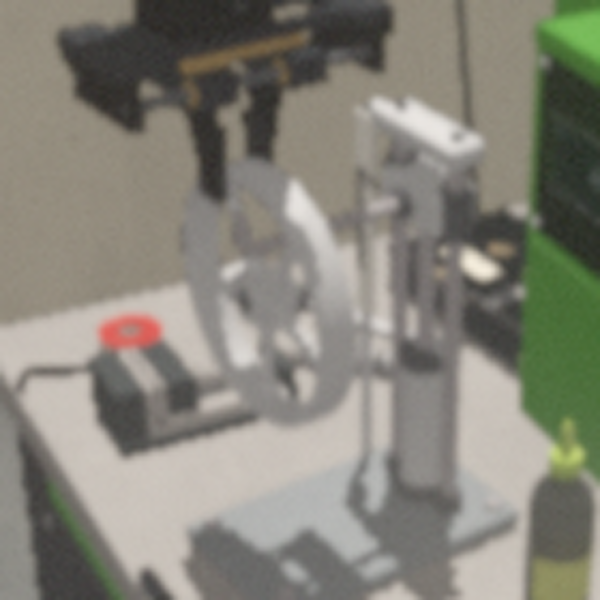

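Crop 5: the rim's top is over the hook bar, behind the tip, with the hub below the bar and the gripper body clear of the yoke. Centre 3 mm and lower.

```bash
python3 -m handwheel '[0.003,0,0,0, 0.004,0,0,0, 0,0.003,0,0, 0,0.005,0,0, 0,0.005,0,0, 0,0.005,0,0, 0,0.005,0,0, 0,0.005,0,0, 0,0.005,0,0, 0,0.004,0,0, 0,0.002,0,0, 0,0,0,0]'
python3 -c "
from h import *
plan((.4443,.0391,.311),yaw=8)"
```

```text
t: 16.68
eef_pos: [0.4446, 0.0395, 0.3219]
tool_rot: [-0.697, 0.714, 0.046, -0.054]
wrist_force: [-0.3, 0.4, -2.4]
finger_gap: 0.0235
t 16.6833 p [0.4446 0.0395 0.3219] yaw 8.06 turn total 0.0007 F [-0.3   0.38 -2.39] M [ 0.053  0.059 -0.041] gap 0.0235
[0.4443 0.0391 0.311 ] units [-0.0004  0.0218 -0.0002] mm 11
```

```bash
python3 -m handwheel '[0,0.003,0,0, 0,0.003,0,0, 0,0.003,0,0, 0,0.003,0,0, 0,0.003,0,0, 0,0.003,0,0, 0,0.003,0,0, 0,0.002,0,0, 0,0.002,0,0, 0,0,0,0]'
python3 - <<'E'
from h import *
plan((.4443,.0391,.3075),yaw=8)
F=[]
for i in range(8):
    c=cam("side");F.append(ctrl.get_obs()["wrist_force"])
print(np.mean(F,0).round(2))
plan((.4443,.0391,.3075),yaw=8)
W=cloud(c).reshape(-1,3);m=(abs(W[:,1]-.01)<.03)&(W[:,0]>.415)&(W[:,0]<.428)&(W[:,2]>.24)&(W[:,2]<.32);print("tip",W[m].min(0).round(3),W[m].max(0).round(3),m.sum())
E
```

```text
t: 17.52
eef_pos: [0.4446, 0.0392, 0.3083]
tool_rot: [-0.697, 0.714, 0.046, -0.054]
wrist_force: [0.3, -0.1, -1.5]
finger_gap: 0.0233
t 17.5167 p [0.4446 0.0392 0.3083] yaw 8.07 turn total 0.0008 F [ 0.27 -0.08 -1.5 ] M [-0.06   0.031  0.011] gap 0.0233
[0.4443 0.0391 0.3075] units [-0.0007  0.0016 -0.0001] mm 1
[ 0.12 -0.14 -1.39]
t 17.9167 p [0.4447 0.0392 0.3086] yaw 8.07 turn total 0.0008 F [ 0.19 -0.17 -1.58] M [-0.034 -0.     0.016] gap 0.0231
[0.4443 0.0391 0.3075] units [-0.0008  0.0021 -0.0001] mm 1
tip [ 0.415 -0.004  0.241] [0.428 0.039 0.319] 127
```

```bash
cat >> h.py <<'E'
def feel(n=12):
    F=[];T=[]
    for i in range(n):
        cam("top" if 0 else "side");o=ctrl.get_obs();F.append(o["wrist_force"]);T.append(o["ft_torque"])
    print("t",round(ctrl.get_obs()["t"],2),"p",np.round(ctrl.get_obs()["eef_pos"],4),"F",np.mean(F,0).round(2),"se",round(np.std(F,0)[2]/n**.5,2),"M",np.mean(T,0).round(3))
E
python3 -m handwheel '[0,0.0015,0,0, 0,0.0015,0,0, 0,0.0015,0,0, 0,0.0015,0,0, 0,0.0015,0,0, 0,0,0,0]'
python3 -c "
from h import *
feel()"
python3 -m handwheel '[0,0.0015,0,0, 0,0.0015,0,0, 0,0.0015,0,0, 0,0.0015,0,0, 0,0.0015,0,0, 0,0,0,0]'
python3 -c "
from h import *
feel()"
```

```text
t: 18.42
eef_pos: [0.4448, 0.0392, 0.3046]
tool_rot: [-0.697, 0.714, 0.046, -0.053]
wrist_force: [-0.1, 0.1, -1.0]
finger_gap: 0.0232
t 19.02 p [0.4448 0.0392 0.3048] F [ 0.05  0.08 -1.14] se 0.1 M [ 0.003  0.056 -0.003]
t: 19.52
eef_pos: [0.4448, 0.0392, 0.3008]
tool_rot: [-0.697, 0.714, 0.046, -0.053]
wrist_force: [-0.2, 0.9, -1.1]
finger_gap: 0.0233
t 20.12 p [0.4448 0.0392 0.3009] F [-0.4   0.15 -0.79] se 0.19 M [ 0.024  0.077 -0.005]
```

```bash
python3 -m handwheel '[0,0.0015,0,0, 0,0.0015,0,0, 0,0.0015,0,0, 0,0.0015,0,0, 0,0,0,0]'
python3 - <<'E'
from h import *
feel(24)
c=cam("side");save(c,"side6.png")
cv2.imwrite("pics/crop6.png",cv2.resize(c["image"][120:220,170:290],(720,600),interpolation=cv2.INTER_CUBIC)[...,::-1])
W=cloud(c).reshape(-1,3)
# collar/bar height behind the wheel
for a in np.arange(.48,.53,.01):
    m=(W[:,0]>a)&(W[:,0]<a+.01)&(abs(W[:,1]-.012)<.012)&(W[:,2]>.21)&(W[:,2]<.27);print(round(a,2),m.sum(),np.percentile(W[m,2],[5,50,95]).round(4) if m.sum() else "")
E
```

```text
t: 20.53
eef_pos: [0.4448, 0.0391, 0.2977]
tool_rot: [-0.697, 0.714, 0.046, -0.053]
wrist_force: [0.0, 0.7, 0.0]
finger_gap: 0.0231
t 21.73 p [0.4448 0.0392 0.2978] F [-0.32  0.5  -0.08] se 0.09 M [ 0.007  0.102 -0.018]
0.48 11 [0.2379 0.2426 0.2446]
0.49 9 [0.238  0.242  0.2451]
0.5 12 [0.2375 0.2416 0.2431]
0.51 12 [0.2366 0.2414 0.2443]
0.52 11 [0.2373 0.242  0.2447]
0.53 13 [0.2363 0.2416 0.244 ]
```

View pics/crop6.png

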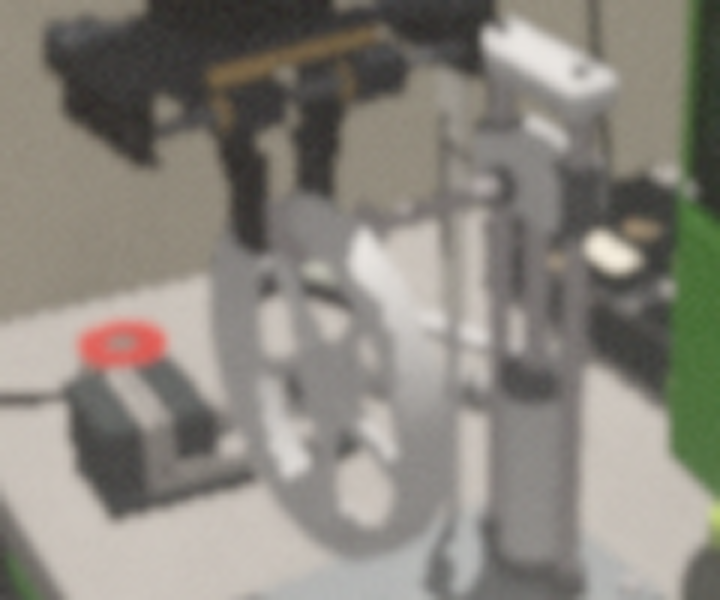

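Crop 6: the rim rests in the seat, hook visibly drawn down (carriage below yoke by more than before; bar 0.2535→0.242 m, ~11.5 mm). Hand force is near zero; the free-hand baseline was about +0.2 N, so lower 1–1.5 mm more and feel again.

```bash
python3 -m handwheel '[0,0.0012,0,0, 0,0.0014,0,0, 0,0,0,0, 0,0,0,0]' 0 20
python3 -c "
from h import *
feel(30)"
```

```text
t: 22.12
eef_pos: [0.4449, 0.0391, 0.2964]
tool_rot: [-0.697, 0.714, 0.047, -0.053]
wrist_force: [-0.6, 0.5, -0.6]
finger_gap: 0.0237
t 23.62 p [0.4449 0.0391 0.2965] F [-0.25  0.57 -0.14] se 0.08 M [ 0.015  0.062 -0.004]
```

```bash
python3 -m handwheel '[0,0.001,0,0, 0,0.001,0,0, 0,0,0,0, 0,0,0,0]' 0 8
python3 -c "
from h import *
feel(60)"
```

```text
t: 23.95
eef_pos: [0.4449, 0.0391, 0.2954]
tool_rot: [-0.697, 0.714, 0.047, -0.053]
wrist_force: [0.2, 0.5, 0.6]
finger_gap: 0.024
t 26.95 p [0.4449 0.0391 0.2954] F [-0.11  0.18  0.09] se 0.06 M [ 0.004  0.051 -0.001]
```

Force in hand is now +0.09 ± 0.06 N, within baseline uncertainty of zero. Release gently.

```bash
python3 -m handwheel '[0,0,0,0, 0,0,0,0, 0,0,0,0, 0,0,0,0]' 0 3
python3 -m handwheel '[0,0,0,0, 0,0,0,0, 0,0,0,0, 0,0,0,0]' 0.32 3
python3 -m handwheel '[0,0,0,0, 0,0,0,0, 0,0,0,0, 0,0,0,0, 0,0,0,0, 0,0,0,0]' 0.6
python3 - <<'E'
from h import *
feel(20)
c=cam("side");save(c,"side7.png")
cv2.imwrite("pics/crop7.png",cv2.resize(c["image"][120:220,170:290],(720,600),interpolation=cv2.INTER_CUBIC)[...,::-1])
W=cloud(c).reshape(-1,3)
m=(W[:,0]>.48)&(W[:,0]<.54)&(abs(W[:,1]-.012)<.012)&(W[:,2]>.21)&(W[:,2]<.27);print(m.sum(),np.percentile(W[m,2],[5,50,95]).round(4))
E
```

```text
t: 27.28
eef_pos: [0.4449, 0.0391, 0.2954]
tool_rot: [-0.697, 0.714, 0.047, -0.053]
wrist_force: [-1.2, -1.1, 0.3]
finger_gap: 0.0239
t: 27.62
eef_pos: [0.445, 0.0389, 0.2954]
tool_rot: [-0.697, 0.714, 0.047, -0.053]
wrist_force: [0.1, -0.5, -0.3]
finger_gap: 0.0275
t: 28.12
eef_pos: [0.445, 0.0389, 0.2954]
tool_rot: [-0.697, 0.714, 0.047, -0.053]
wrist_force: [-0.3, -0.4, 0.1]
finger_gap: 0.051Traceback (most recent call last):
  File "<stdin>", line 2, in <module>
  File "h.py", line 25, in feel
    cam("top" if 0 else "side");o=ctrl.get_obs();F.append(o["wrist_force"]);T.append(o["ft_torque"])
    ~~~^^^^^^^^^^^^^^^^^^^^^^^^
  File "h.py", line 5, in cam
    c=imaging.camera(n); q=np.array(c["orientation"]); c["R"]=R.from_quat(q[[1,2,3,0]]).as_matrix(); c["position"]=np.array(c["position"]); c["mtx"]=np.array(c["mtx"]); return c
ValueError: 200 camera calls are used up
```

```bash
python3 -m handwheel '[0,0,0,0, 0,0,0,0, 0,0,0,0, 0,0,0,0, -0.003,0,0,0, -0.003,0,0,0, 0,-0.005,0,0, 0,-0.01,0,0, 0,-0.01,0,0, 0,-0.01,0,0, 0,-0.01,0,0, 0,-0.01,0,0]' 0.8
python3 -m handwheel '[0,-0.02,0,0, 0,-0.025,0,0, 0,-0.03,0,0, 0,-0.03,0,0, 0,-0.03,0,0, 0,-0.03,0,0, 0,-0.02,0,0, 0,-0.01,0,0, 0,0,0,0, 0,0,0,0, 0,0,0,0, 0,0,0,0]'
```

```text
t: 29.92
eef_pos: [0.4416, 0.0391, 0.3253]
tool_rot: [-0.697, 0.714, 0.046, -0.053]
wrist_force: [-0.0, 0.5, -0.4]
finger_gap: 0.0695
t: 30.92
eef_pos: [0.4421, 0.0415, 0.4331]
tool_rot: [-0.697, 0.714, 0.047, -0.052]
wrist_force: [-0.4, -0.6, -0.0]
finger_gap: 0.0697
```

```bash
python3 -m handwheel '[0,0,0,0,0,0,0,0,0,0,0,0,0,0,0,0,0,0,0,0,0,0,0,0,0,0,0,0,0,0,0,0,0,0,0,0,0,0,0,0,0,0,0,0,0,0,0,0]' >/dev/null
python3 -m handwheel '[0,0,0,0,0,0,0,0,0,0,0,0,0,0,0,0,0,0,0,0,0,0,0,0,0,0,0,0,0,0,0,0,0,0,0,0,0,0,0,0,0,0,0,0,0,0,0,0]' >/dev/null
python3 -m handwheel '[0,0,0,0,0,0,0,0,0,0,0,0,0,0,0,0,0,0,0,0,0,0,0,0,0,0,0,0,0,0,0,0,0,0,0,0,0,0,0,0,0,0,0,0,0,0,0,0]' >/dev/null
python3 -m handwheel '[0,0,0,0,0,0,0,0,0,0,0,0,0,0,0,0,0,0,0,0,0,0,0,0,0,0,0,0,0,0,0,0,0,0,0,0,0,0,0,0,0,0,0,0,0,0,0,0]' >/dev/null
python3 -m handwheel '[0,0,0,0,0,0,0,0,0,0,0,0,0,0,0,0,0,0,0,0,0,0,0,0,0,0,0,0,0,0,0,0,0,0,0,0,0,0,0,0,0,0,0,0,0,0,0,0]' >/dev/null
python3 -m handwheel '[0,0,0,0,0,0,0,0,0,0,0,0,0,0,0,0,0,0,0,0,0,0,0,0,0,0,0,0,0,0,0,0,0,0,0,0,0,0,0,0,0,0,0,0,0,0,0,0]' >/dev/null
python3 -m handwheel '[0,0,0,0,0,0,0,0,0,0,0,0,0,0,0,0,0,0,0,0,0,0,0,0,0,0,0,0,0,0,0,0,0,0,0,0,0,0,0,0,0,0,0,0,0,0,0,0]' >/dev/null
python3 -m handwheel '[0,0,0,0,0,0,0,0,0,0,0,0,0,0,0,0,0,0,0,0,0,0,0,0,0,0,0,0,0,0,0,0,0,0,0,0,0,0,0,0,0,0,0,0,0,0,0,0]' >/dev/null
python3 -m handwheel '[0,0,0,0,0,0,0,0,0,0,0,0,0,0,0,0,0,0,0,0,0,0,0,0,0,0,0,0,0,0,0,0,0,0,0,0,0,0,0,0,0,0,0,0,0,0,0,0]' >/dev/null
python3 -m handwheel '[0,0,0,0,0,0,0,0,0,0,0,0,0,0,0,0,0,0,0,0,0,0,0,0,0,0,0,0,0,0,0,0,0,0,0,0,0,0,0,0,0,0,0,0,0,0,0,0]' >/dev/null
python3 -m handwheel '[0,0,0,0,0,0,0,0,0,0,0,0,0,0,0,0,0,0,0,0,0,0,0,0,0,0,0,0,0,0,0,0,0,0,0,0,0,0,0,0,0,0,0,0,0,0,0,0]' >/dev/null
python3 -m handwheel '[0,0,0,0,0,0,0,0,0,0,0,0,0,0,0,0,0,0,0,0,0,0,0,0,0,0,0,0,0,0,0,0,0,0,0,0,0,0,0,0,0,0,0,0,0,0,0,0]'
python3 -c "
from h import *
print(job.finish_job())"
```

```text
t: 42.92
eef_pos: [0.4416, 0.0414, 0.4312]
tool_rot: [-0.697, 0.714, 0.046, -0.053]
wrist_force: [-0.4, 0.3, -0.1]
finger_gap: 0.0696
the job is handed in; nothing more can be done
None
```

The pulley is on the hook and the job is handed in, but I have no picture from after the release. All 200 camera calls were used up by then, most of them on averaging force readings, so the final hang is not confirmed by eye.

**What I did:** I gripped the rim on its +y side with 60 N and lifted it straight up out of the stand. I carried it in front of the hook, over the tip and onto the seat. I then lowered it about 1 mm at a time.

**Last checks before letting go:**
- **Weight:** it felt like about 1.8–2.0 N while carried.
- **Hook travel:** the side camera showed the hook drawn down about 11.5 mm. I lowered it about 2 mm more after that.
- **Hand load at release:** +0.09 ± 0.06 N. My reading of an empty hand was only known to about 0.2 N, but that is well inside the 0.5 N limit.
- **Disagreement:** one reading just before was −0.14 N, where I expected about +0.1 N. I put this down to sensor noise.
- **Sideways force:** about 0.5 N, probably rim friction on the hook, fell to 0.2 N before release.

**Letting go:** I reduced the grip from 60 to 20, 8 and then 3 N, opened the fingers in steps and drew back upwards. The force readings stayed at noise level throughout. I waited 12 s for any swing to die out and handed in at about 43 s.

The punch, marker and bottle were in place in the last views that showed them.

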